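# Refill the nail-polish display from the work tray

### The job

Move the row of red, blue, yellow and green nail polishes from the teal tray to the display rack, in the order its colour swatches show: each bottle standing upright, fully down in the holder with its own colour. Leave the clear top coat in the tray and the white polish where it already stands on the display, and do not tip any bottle over.

Things in the scene. Friction and masses are not known exactly. Their poses are not given: they have to be found in the camera images.
- polish_red: Bottle of red nail polish, upright in the teal tray: black cap with a red dot on top; round red body 33 mm in diameter, 33 mm high; shoulder; above it, from 41 to 83 mm, a straight cap 20 mm in diameter, to grip. About 65 g. Origin: centre of its underside, z up. Tray floor: 4 mm above the counter. Tray walls: up to 26 mm. The tray's five compartments are 56 mm apart in a straight row.
- polish_blue: Bottle of blue nail polish, upright in the teal tray: black cap with a blue dot on top; round blue body 33 mm in diameter, 33 mm high; shoulder; above it, from 41 to 83 mm, a straight cap 20 mm in diameter, to grip. About 65 g. Origin: centre of its underside, z up. Tray floor: 4 mm above the counter. Tray walls: up to 26 mm. The tray's five compartments are 56 mm apart in a straight row.
- polish_yellow: Bottle of yellow nail polish, upright in the teal tray: black cap with a yellow dot on top; round yellow body 33 mm in diameter, 33 mm high; shoulder; above it, from 41 to 83 mm, a straight cap 20 mm in diameter, to grip. About 65 g. Origin: centre of its underside, z up. Tray floor: 4 mm above the counter. Tray walls: up to 26 mm. The tray's five compartments are 56 mm apart in a straight row.
- polish_green: Bottle of green nail polish, upright in the teal tray: black cap with a green dot on top; round green body 33 mm in diameter, 33 mm high; shoulder; above it, from 41 to 83 mm, a straight cap 20 mm in diameter, to grip. About 65 g. Origin: centre of its underside, z up. Tray floor: 4 mm above the counter. Tray walls: up to 26 mm. The tray's five compartments are 56 mm apart in a straight row.
- holder_red: Fixed black holder with a red swatch (38 x 44 mm, on an apron on its -x side). Well 46 mm square, open above, floor 4 mm above the holder's underside, walls 14 mm. Origin: well centre, on the underside (8 mm above the counter); x across the row, y along it, z up. Five holders 56 mm apart on the display; the rail behind them reaches 34 mm above the counter.
- holder_blue: Fixed black holder with a blue swatch (38 x 44 mm, on an apron on its -x side). Well 46 mm square, open above, floor 4 mm above the holder's underside, walls 14 mm. Origin: well centre, on the underside (8 mm above the counter); x across the row, y along it, z up. Five holders 56 mm apart on the display; the rail behind them reaches 34 mm above the counter.
- holder_yellow: Fixed black holder with a yellow swatch (38 x 44 mm, on an apron on its -x side). Well 46 mm square, open above, floor 4 mm above the holder's underside, walls 14 mm. Origin: well centre, on the underside (8 mm above the counter); x across the row, y along it, z up. Five holders 56 mm apart on the display; the rail behind them reaches 34 mm above the counter.
- holder_green: Fixed black holder with a green swatch (38 x 44 mm, on an apron on its -x side). Well 46 mm square, open above, floor 4 mm above the holder's underside, walls 14 mm. Origin: well centre, on the underside (8 mm above the counter); x across the row, y along it, z up. Five holders 56 mm apart on the display; the rail behind them reaches 34 mm above the counter.
- top_coat: Bottle of clear top coat, pale body, plain white cap; it stays in the tray. Shape and origin as the polishes. The teal tray (290 x 62 mm, fixed) holds it and the four polishes in one row, in any order; the row runs roughly along world y, turned up to 0.3 rad; the tray is left or right on the counter, the display on the other side.
- polish_white: Bottle of white polish, white body, black cap with a white dot, already standing in the display's fifth holder, the one with the white swatch; it stays there. Shape and origin as the other polishes.

How it is judged:
At the end, for the whole second after the job is handed in: Each of the four coloured polishes stands upright (within 0.12 rad), released and at rest, on the floor of the well of the holder with its own colour, within 10 mm of the well's centre; the clear top coat and the white polish are upright within 20 mm of where they were (horizontal distance between polish_red and holder_red below 0.01 m and z of polish_red in the frame of holder_red below 0.009 m and angle between each of polish_red, polish_blue, polish_yellow, polish_green, top_coat, polish_white's own z axis and vertical below 0.12 rad and horizontal distance between polish_blue and holder_blue below 0.01 m and z of polish_blue in the frame of holder_blue below 0.009 m and horizontal distance between polish_yellow and holder_yellow below 0.01 m and z of polish_yellow in the frame of holder_yellow below 0.009 m and horizontal distance between polish_green and holder_green below 0.01 m and z of polish_green in the frame of holder_green below 0.009 m and distance of each of top_coat, polish_white from where it was at the start of the episode below 0.02 m and linear speed of each of polish_red, polish_blue, polish_yellow, polish_green, top_coat, polish_white below 0.02 m/s); the robot touches nothing.
It fails at once if a bottle is tipped over (angle between any of polish_red, polish_blue, polish_yellow, polish_green, top_coat, polish_white's own z axis and vertical above 0.7 rad).
It fails at once if the clear top coat is taken out of its compartment, or the white polish on the display out of its holder (distance of any of top_coat, polish_white from where it was at the start of the episode above 0.025 m).
It also fails if it takes over 112 s, if anything falls off the work surface, if the arm or the gripper's body presses on something with over 40 N, if the wrist force passes 120 N, or if a joint passes its speed limit or range.

### The arm

A 6-joint arm with a two-finger parallel gripper is mounted at the origin on the work surface. World frame = base frame: x ahead of the robot, y to its left, z up, the work surface at z = 0. Lengths are in m, angles in rad, forces in N, time in s.
With the tool pointing down it reaches from about 0.425 to 1.125 m from the base axis. Payload 14.9 kg.
Tool frame: the origin (TCP) lies midway between the tips of the shut fingers; the grasp point (between the pads) lies arm.pinch_z behind it (arm.pinch_z is the distance from the TCP to the grasp point, in m); z points along the fingers, x is the direction in which the jaws open and shut, and the axes are right-handed (so a half turn about z gives the same grasp; the last joint's range is limited). The gripper opens to 91 mm and grips with 3 to 60 N. Pads are 32 mm wide; open, the fingers measure 118 mm over their backs; the gripper's body (76 mm by 178 mm) begins 60 mm behind the grasp point.
Start: joints at [1.147, 0.379, 1.734, -0, 1.028, -0.033], TCP at [0.267, 0.647, 0.214] pointing down, gripper open.
Joint ranges: [-2.77, 2.77], [-0.74, 2.19], [0, 2.66], [-1.06, 4.2], [0.31, 2.87], [-3.08, 3.08]. Speed limits (rad/s): [1.89, 1.89, 2.39, 3.14, 3.14, 3.14].

### API

Orientations are given as a 3x3 rotation matrix whose columns are the frame's x, y, z axes.
In Python, from bench import arm gives the robot as it stands.
- The arm moves only by the shell command python3 -m handwheel 'ROWS' [FORCE]. ROWS is JSON, a list of rows, each an object of numbers: "grip": the closure, from -1 (fully open) to 1 (shut); "tx", "ty", "tz": the shift along the tool's x, y, z in units of 0.4 m (1.0 is 0.4 m); "ax", "ay", "az": the turn, a rotation vector about the tool's x, y, z in units of 90 degrees (1.0 is 90 degrees). A call has 1 to 10 rows; each row is the pose to reach, as a shift and turn from the pose commanded when the call began, along the tool's axes at that moment; what a row does not reach only later rows make up. A row lasts 1/12 s, in which the tool goes at most 41.7 mm and 7.16 degrees, less where a joint would pass 70% of its speed; a pose out of reach is approached as far as the arm can. A call with a number of a shift or a turn outside -1 to 1 is refused whole. A call with a gripper value outside its range is refused whole. The fingers move at their own pace and stop on an object; FORCE is the grip in N (left out, the last holds). Time passes only in rows, so rows that repeat a pose let the fingers close. It gives the time, the measured TCP pose, the force and the opening at its end, in the units of the state.
- arm.get_state(): the state, without advancing time (a new reading comes with each control period).
- arm.grab_frame(name): name is "scene" or "top" or "wrist"; returns a dict with "frame" (480x640x3 uint8, blue, green, red), "fx", "fy", "cx", "cy" (pixels), "R" (3x3) and "t" (3): a world point X has camera coordinates R X + t. Camera axes: x right, y down, z forward; pixel columns grow to the right and rows downward; lengths in m; the calibration is good to about 2 mm. A picture is of the moment at which its call begins. There is no depth.
- arm.finish_job(): hands the job in, once; it reports no verdict.
Trained networks look in the newest picture that a camera, given by its name, has taken for a name from the list of things; names that differ only in an ending like _2 or _b are one class to them, and where a whole thing is asked for, a point or a joint stands for the part that bears it (a point fixed in the world has none). Each returns a list of dicts, best first, with "score" (0 to 1); they miss things now and then, are a little off and sometimes report something else, mostly with a low value. They report only what shows in the picture. A call takes as long as a camera call.
- arm.recognise(camera, target): "position" ([column, row] in pixels, amid what is visible of it).
- arm.cut_out(camera, target): "mask" (480x640 bool, what is visible of it) and "position" ([column, row] in pixels, amid what is visible of it).
- arm.spot_point(camera, target): "position" ([column, row] in pixels: a listed point, or the origin of a listed thing).
The state is a dict: "time_s": time; "joint_positions": joint angles; "qvel": joint speeds; "tau": joint torques, N m; "ee_pos": TCP position; "tool_rot": TCP orientation; "contact_force": force on the tool from outside, world axes, zero at the start; "moment": the same for the moment, N m; "finger_gap": finger opening in m.
Only numpy, scipy, OpenCV 4.12 (cv2) and the standard library are available. Lean on these libraries where they do the work, as an engineer would, in place of code of your own. Each camera call takes 0.05 s, during which the arm holds its last target. There are 200 camera calls.

## Working session

There is one attempt and no reset: what is moved stays moved. The work goes in short steps, Python scripts to look and compute and a shell command to move; the robot and the scene stay as the last step left them, time stands still between calls to the robot, and variables do not carry over. Pictures are saved under pics/ and viewed, about 12 in all and at most 16, crops included, and the job is handed in when it is done.

```bash
mkdir -p pics; ls; python3 - <<'E'
from bench import arm
import cv2, numpy as np
s=arm.get_state(); print(s['time_s'],s['ee_pos'],s['tool_rot'],s['finger_gap'],arm.pinch_z)
for c in ['top','scene']:
    f=arm.grab_frame(c); cv2.imwrite(f'pics/{c}0.png',f['frame'])
    print(c,f['fx'],f['fy'],f['cx'],f['cy'],np.round(f['R'],4).tolist(),np.round(f['t'],4).tolist())
    for n in ['polish_red','polish_blue','polish_yellow','polish_green','top_coat','polish_white','holder_red','holder_blue','holder_yellow','holder_green']:
        print(n,[(np.round(d['position'],1).tolist(),round(d['score'],2)) for d in arm.spot_point(c,n)[:2]])
print(arm.get_state()['time_s'])
E
```

```text
pics
0.0 [0.2665045  0.64683589 0.21327968] [[ 3.80940242e-01  9.24599552e-01 -4.48537264e-04]
 [ 9.24598968e-01 -3.80940506e-01 -1.03923814e-03]
 [-1.13174513e-03 -1.88294610e-05 -9.99999359e-01]] 0.09114160985982973 0.0188
top 476.8622101878193 476.8622101878193 318.45891908559406 230.45569338325782 [[-0.0289, -0.9989, -0.0361], [-0.9962, 0.0318, -0.0809], [0.082, 0.0336, -0.9961]] [0.0325, 0.5308, 0.9653]
polish_red [([457.6, 212.2], 0.77)]
polish_blue [([376.2, 213.0], 0.76), ([179.1, 244.4], 0.64)]
polish_yellow [([348.0, 223.1], 0.5)]
polish_green [([430.9, 209.3], 0.71)]
top_coat [([402.5, 212.2], 0.73)]
polish_white [([240.2, 233.9], 0.75)]
holder_red [([241.6, 232.4], 0.63)]
holder_blue [([261.5, 230.5], 0.79)]
holder_yellow [([287.5, 222.1], 0.7)]
holder_green [([207.1, 237.1], 0.65)]
scene 541.9607403951521 541.9607403951521 314.3685436291885 247.9441193531914 [[-0.8221, 0.5689, 0.0212], [0.2991, 0.4633, -0.8342], [-0.4844, -0.6795, -0.5511]] [0.4144, -0.1163, 1.1926]
polish_red [([215.4, 212.4], 0.66)]
polish_blue [([257.6, 250.2], 0.92)]
polish_yellow [([275.3, 261.7], 0.57)]
polish_green [([226.9, 222.6], 0.84)]
top_coat [([243.8, 238.4], 0.76)]
polish_white [([371.5, 328.7], 0.94)]
holder_red [([438.0, 378.4], 0.72)]
holder_blue [([347.8, 313.4], 0.88)]
holder_yellow [([226.6, 225.0], 0.16)]
holder_green [([403.3, 355.2], 0.63)]
1.1
```

View images.

View pics/top0.png

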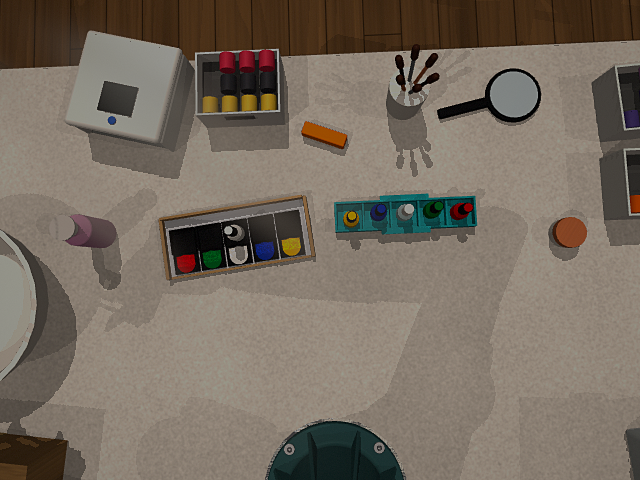

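View pics/scene0.png

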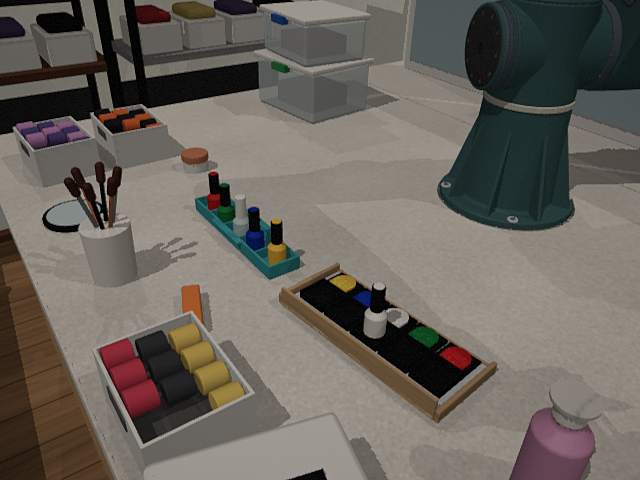

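```bash
cat > h.py <<'E'
from bench import arm
import cv2, numpy as np
from scipy.optimize import least_squares
def proj(f,P):
    c=np.atleast_2d(P)@f['R'].T+f['t']
    return c[:,:2]/c[:,2:]*[f['fx'],f['fy']]+[f['cx'],f['cy']]
def back(f,uv,z):
    d=f['R'].T@np.array([(uv[0]-f['cx'])/f['fx'],(uv[1]-f['cy'])/f['fy'],1]); c=-f['R'].T@f['t']
    return c+d*(z-c[2])/d[2]
E
python3 - <<'E'
from h import *
F={c:arm.grab_frame(c) for c in ['top','scene']}
T={'top':{'y':(348,223.1),'b':(376.2,213),'w':(402.5,212.2),'g':(430.9,209.3),'r':(457.6,212.2)},
'scene':{'y':(275.3,261.7),'b':(257.6,250.2),'w':(243.8,238.4),'g':(226.9,222.6),'r':(215.4,212.4)}}
D={'top':{'w':(240.2,233.9),'b':(261.5,230.5),'y':(287.5,222.1),'g':(207.1,237.1)},
'scene':{'w':(371.5,328.7),'b':(347.8,313.4),'r':(438,378.4),'g':(403.3,355.2)}}
K={'T':dict(y=2,b=1,w=0,g=-1,r=-2),'D':dict(r=2,g=1,w=0,b=-1,y=-2)}
for nm,S,z,x0 in [('T',T,.004,[.5,-.1,0]),('D',D,.012,[.5,.2,0])]:
    pos=lambda p,k:np.array([p[0]-.056*k*np.sin(p[2]),p[1]+.056*k*np.cos(p[2]),z])
    def res(p,cams=('top','scene')): return np.concatenate([(proj(F[c],pos(p,K[nm][k]))[0]-S[c][k]) for c in cams for k in S[c]])
    for cams in [('top','scene'),('top',),('scene',)]:
        r=least_squares(res,x0,loss='soft_l1',args=(cams,)); print(nm,cams,np.round(r.x,4),np.round(r.fun,1))
        if len(cams)==2:
            P=r.x
            for k in K[nm]:
                q=pos(P,K[nm][k]); print(k,np.round(q,4))
                for c in F:
                    a=proj(F[c],q)[0]; b=proj(F[c],q+[0,0,.083])[0]
                    cv2.circle(F[c]['frame'],tuple(int(round(v)) for v in a),2,(255,0,255),-1)
                    if nm=='T' or k=='w':cv2.circle(F[c]['frame'],tuple(int(round(v)) for v in b),2,(255,255,0),-1)
                    if nm=='D':
                        C,s=np.cos(P[2]),np.sin(P[2])
                        w=np.array([q+[C*i-s*j,s*i+C*j,.006] for i,j in [(-.023,-.023),(.023,-.023),(.023,.023),(-.023,.023)]])
                        cv2.polylines(F[c]['frame'],[np.round(proj(F[c],w)).astype(int)],1,(255,255,0),1)
a=cv2.resize(F['top']['frame'][170:300,140:500],None,fx=2.2,fy=2.2,interpolation=2)
b=cv2.resize(F['scene']['frame'][160:430,190:510],None,fx=1.2,fy=1.2,interpolation=2)
o=np.zeros((a.shape[0]+b.shape[0]-14,800,3),np.uint8);o=np.zeros((620,800,3),np.uint8)
o[:a.shape[0],:a.shape[1]]=a;o[a.shape[0]:a.shape[0]+b.shape[0],:b.shape[1]]=b[:620-a.shape[0]]
cv2.imwrite('pics/ov.png',o[:600])
E
```

```text
T ('top', 'scene') [ 0.5609 -0.1594  0.0428] [ 0.7 -4.5 -0.9  3.6 -0.6  2.4 -2.2  3.3 -2.1 -1.6 -0.6  0.3  0.1 -2.6
 -1.9 -4.1  0.3 -0.6 -1.9 -2. ]
y [ 0.5561 -0.0475  0.004 ]
b [ 0.5585 -0.1035  0.004 ]
w [ 0.5609 -0.1594  0.004 ]
g [ 0.5633 -0.2154  0.004 ]
r [ 0.5657 -0.2713  0.004 ]
T ('top',) [ 0.5651 -0.1618  0.0224] [ 1.7 -7.6  0.1  1.   0.5  0.4 -1.1  1.8 -0.9 -2.6]
T ('scene',) [ 0.5627 -0.1528  0.0308] [-0.1  2.7  0.7 -0.5 -1.1 -2.2  1.3  1.  -0.7 -0.5]
D ('top', 'scene') [0.5324 0.1947 0.1236] [-6.2 -0.8 -1.3 -1.5 -1.1  2.8  0.7  0.1  2.6  3.1 -0.5 -0.5 -2.7 -3.3
  0.  -2.8]
r [0.5186 0.3059 0.012 ]
g [0.5255 0.2503 0.012 ]
w [0.5324 0.1947 0.012 ]
b [0.5393 0.1391 0.012 ]
y [0.5462 0.0836 0.012 ]
D ('top',) [0.5322 0.1918 0.1494] [-4.9 -0.7 -0.  -2.1  0.1  1.5  2.2  0.9]
D ('scene',) [0.5344 0.1977 0.111 ] [ 2.9  4.8 -0.   0.8 -2.8 -0.8  0.1 -0.7]
```

View pics/ov.png

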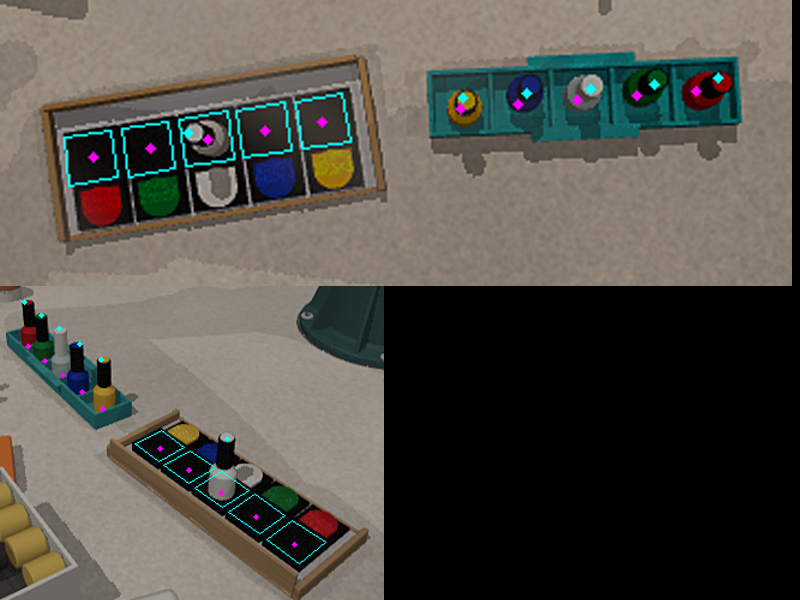

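```bash
R='{"tx":-0.735,"ty":0.844,"tz":-0.075,"az":0.751,"grip":-1}'; python3 -m handwheel '[{"tx":-0.735,"ty":0.844,"tz":-0.075,"az":0.751,"grip":-1},{"tx":-0.735,"ty":0.844,"tz":-0.075,"az":0.751,"grip":-1},{"tx":-0.735,"ty":0.844,"tz":-0.075,"az":0.751,"grip":-1},{"tx":-0.735,"ty":0.844,"tz":-0.075,"az":0.751,"grip":-1},{"tx":-0.735,"ty":0.844,"tz":-0.075,"az":0.751,"grip":-1},{"tx":-0.735,"ty":0.844,"tz":-0.075,"az":0.751,"grip":-1},{"tx":-0.735,"ty":0.844,"tz":-0.075,"az":0.751,"grip":-1},{"tx":-0.735,"ty":0.844,"tz":-0.075,"az":0.751,"grip":-1},{"tx":-0.735,"ty":0.844,"tz":-0.075,"az":0.751,"grip":-1},{"tx":-0.735,"ty":0.844,"tz":-0.075,"az":0.751,"grip":-1}]' 20; python3 -c "
from bench import arm;s=arm.get_state();print(s['tool_rot'],s['joint_positions'])"
```

```text
[[ 3.80911881e-01  9.24611345e-01  8.09668974e-06]
 [ 9.24611344e-01 -3.80911881e-01  3.50698584e-05]
 [ 3.55101143e-05 -5.87223454e-06 -9.99999999e-01]] [ 1.14669640e+00  3.78890593e-01  1.73416772e+00  8.23311179e-06
  1.02849904e+00 -3.33218516e-02]invalid input at $[0]: expected keys grip, tx, ty, tz, ax, ay, az
```

```bash
python3 -m handwheel '[{"grip":-1,"tx":-0.735,"ty":0.844,"tz":-0.075,"ax":0,"ay":0,"az":0.751},{"grip":-1,"tx":-0.735,"ty":0.844,"tz":-0.075,"ax":0,"ay":0,"az":0.751},{"grip":-1,"tx":-0.735,"ty":0.844,"tz":-0.075,"ax":0,"ay":0,"az":0.751},{"grip":-1,"tx":-0.735,"ty":0.844,"tz":-0.075,"ax":0,"ay":0,"az":0.751},{"grip":-1,"tx":-0.735,"ty":0.844,"tz":-0.075,"ax":0,"ay":0,"az":0.751},{"grip":-1,"tx":-0.735,"ty":0.844,"tz":-0.075,"ax":0,"ay":0,"az":0.751},{"grip":-1,"tx":-0.735,"ty":0.844,"tz":-0.075,"ax":0,"ay":0,"az":0.751},{"grip":-1,"tx":-0.735,"ty":0.844,"tz":-0.075,"ax":0,"ay":0,"az":0.751},{"grip":-1,"tx":-0.735,"ty":0.844,"tz":-0.075,"ax":0,"ay":0,"az":0.751},{"grip":-1,"tx":-0.735,"ty":0.844,"tz":-0.075,"ax":0,"ay":0,"az":0.751}]' 20; python3 -c "
from bench import arm;s=arm.get_state();print(s['tool_rot'],s['joint_positions'])"
```

```text
time_s: 2.03
ee_pos: [0.4531, 0.2735, 0.2422]
tool_rot: [[1.0, -0.007, 0.001], [-0.007, -1.0, 0.0], [0.001, -0.0, -1.0]]
contact_force: [1.4, 0.1, 0.1]
finger_gap: 0.091
[[ 9.99977081e-01 -6.74880867e-03  5.40139766e-04]
 [-6.74896663e-03 -9.99977183e-01  2.91159680e-04]
 [ 5.38162461e-04 -2.94798392e-04 -9.99999812e-01]] [ 4.99123418e-01  7.15056646e-02  2.06062437e+00 -3.42968176e-06
  1.00884901e+00  5.05874184e-01]
```

```bash
python3 - <<'E'
from h import *
f=arm.grab_frame('wrist'); print(f['fx'],np.round(f['R'],3).tolist(),np.round(-f['R'].T@f['t'],4)); print(arm.get_state()['ee_pos'])
P=np.array([.5324,.1947,.018]);a=.1236;C,s=np.cos(a),np.sin(a)
for k in range(-2,3):
    q=P+[-.056*k*s,.056*k*C,0]
    w=np.array([q+[C*i-s*j,s*i+C*j,0] for i,j in [(-.023,-.023),(.023,-.023),(.023,.023),(-.023,.023)]])
    cv2.polylines(f['frame'],[np.round(proj(f,w)).astype(int)],1,(255,255,0),1)
cv2.imwrite('pics/w1.png',f['frame'])
E
```

```text
382.6305015109899 [[1.0, -0.007, -0.0], [-0.007, -0.972, 0.236], [-0.002, -0.236, -0.972]] [0.453  0.34   0.4129]
[0.45562742 0.26895735 0.24268359]
```

View pics/w1.png

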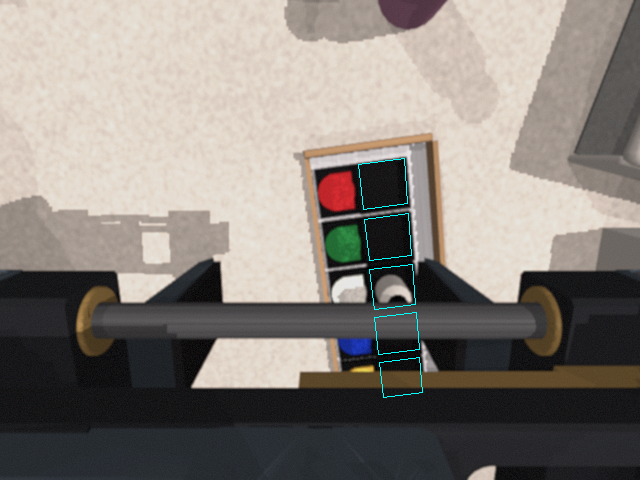

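```bash
python3 - <<'E'
from h import *
a=cv2.imread('pics/w1.png')[130:275,295:455]; b=cv2.imread('pics/top0.png')[190:285,155:320]
a=cv2.resize(a,None,fx=4,fy=4,interpolation=cv2.INTER_CUBIC)
cv2.imwrite('pics/w1c.png',cv2.convertScaleAbs(a,alpha=1.5,beta=20))
E
```

```text
(no output)
```

View pics/w1c.png

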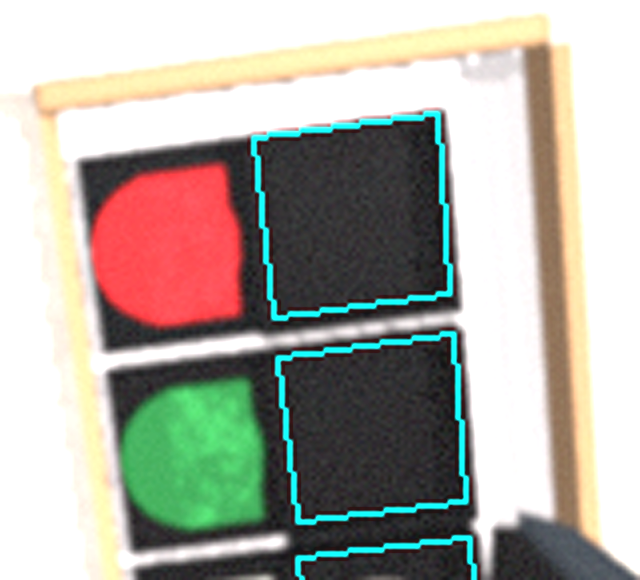

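```bash
python3 -m handwheel '[{"grip":-1,"tx":0.275,"ty":0.95,"tz":0,"ax":0,"ay":0,"az":-0.004},{"grip":-1,"tx":0.275,"ty":0.95,"tz":0,"ax":0,"ay":0,"az":-0.004},{"grip":-1,"tx":0.275,"ty":0.95,"tz":0,"ax":0,"ay":0,"az":-0.004},{"grip":-1,"tx":0.275,"ty":0.95,"tz":0,"ax":0,"ay":0,"az":-0.004},{"grip":-1,"tx":0.275,"ty":0.95,"tz":0,"ax":0,"ay":0,"az":-0.004},{"grip":-1,"tx":0.275,"ty":0.95,"tz":0,"ax":0,"ay":0,"az":-0.004},{"grip":-1,"tx":0.275,"ty":0.95,"tz":0,"ax":0,"ay":0,"az":-0.004},{"grip":-1,"tx":0.275,"ty":0.95,"tz":0,"ax":0,"ay":0,"az":-0.004},{"grip":-1,"tx":0.275,"ty":0.95,"tz":0,"ax":0,"ay":0,"az":-0.004},{"grip":-1,"tx":0.275,"ty":0.95,"tz":0,"ax":0,"ay":0,"az":-0.004}]'; python3 -m handwheel '[{"grip":-1,"tx":0,"ty":0.48,"tz":0,"ax":0,"ay":0,"az":0},{"grip":-1,"tx":0,"ty":0.48,"tz":0,"ax":0,"ay":0,"az":0},{"grip":-1,"tx":0,"ty":0.48,"tz":0,"ax":0,"ay":0,"az":0},{"grip":-1,"tx":0,"ty":0.48,"tz":0,"ax":0,"ay":0,"az":0},{"grip":-1,"tx":0,"ty":0.48,"tz":0,"ax":0,"ay":0,"az":0},{"grip":-1,"tx":0,"ty":0.48,"tz":0,"ax":0,"ay":0,"az":0},{"grip":-1,"tx":0,"ty":0.48,"tz":0,"ax":0,"ay":0,"az":0}]'
python3 - <<'E'
from h import *
f=arm.grab_frame('wrist'); s=arm.get_state(); print(s['ee_pos'],s['tool_rot'][:,0] if hasattr(s['tool_rot'],'shape') else s['tool_rot'])
cv2.imwrite('pics/w2.png',f['frame'])
for n in ['polish_red','polish_green','polish_blue','polish_yellow','top_coat']:
    print(n,[(np.round(d['position'],1).tolist(),round(d['score'],2),np.round(back(f,d['position'],.004)[:2],4).tolist()) for d in arm.spot_point('wrist',n)[:2]])
E
```

```text
time_s: 2.92
ee_pos: [0.5635, -0.1084, 0.2421]
tool_rot: [[1.0, 0.005, 0.001], [0.005, -1.0, -0.001], [0.001, 0.001, -1.0]]
contact_force: [-0.5, 1.1, 0.2]
finger_gap: 0.0912
time_s: 3.5
ee_pos: [0.5636, -0.2976, 0.2415]
tool_rot: [[1.0, 0.005, -0.0], [0.005, -1.0, 0.0], [-0.0, -0.0, -1.0]]
contact_force: [-0.3, 0.2, -0.6]
finger_gap: 0.091
[ 0.56372352 -0.29649657  0.24156685] [ 9.99982499e-01  5.90632392e-03 -3.43293838e-04]
polish_red [([313.4, 188.9], 0.57, [0.5571, -0.2711])]
polish_green [([317.6, 138.1], 0.78, [0.5613, -0.219])]
polish_blue [([315.6, 18.9], 0.64, [0.559, -0.1085])]
polish_yellow [([318.8, 135.8], 0.24, [0.5626, -0.2167])]
top_coat [([315.7, 74.6], 0.93, [0.5592, -0.1583])]
```

View pics/w2.png

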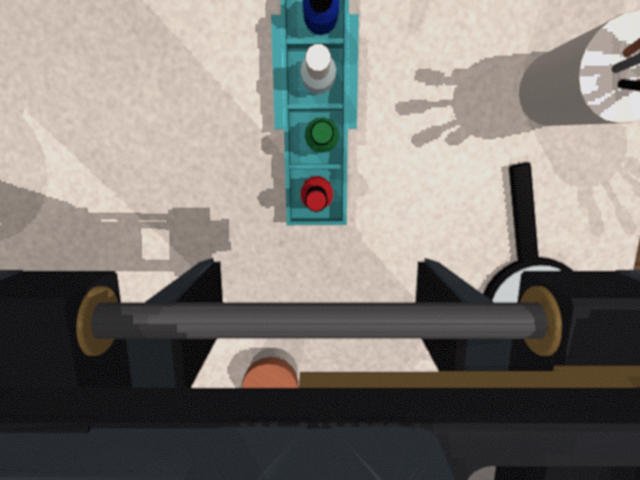

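```bash
python3 - <<'E'
from h import *
f=arm.grab_frame('wrist'); g=arm.grab_frame('top')
for n,u in [('r',(316,201)),('g',(322,132)),('w',(318,53)),('b',(322,8))]: print(n,np.round(back(f,u,.087),4))
t=g['frame'][190:245,325:485]
cv2.imwrite('pics/t.png',cv2.resize(t,None,fx=5,fy=5,interpolation=cv2.INTER_CUBIC))
E
```

```text
r [ 0.5609 -0.2712  0.087 ]
g [ 0.5655 -0.2146  0.087 ]
w [ 0.5618 -0.1553  0.087 ]
b [ 0.5646 -0.1238  0.087 ]
```

View pics/t.png

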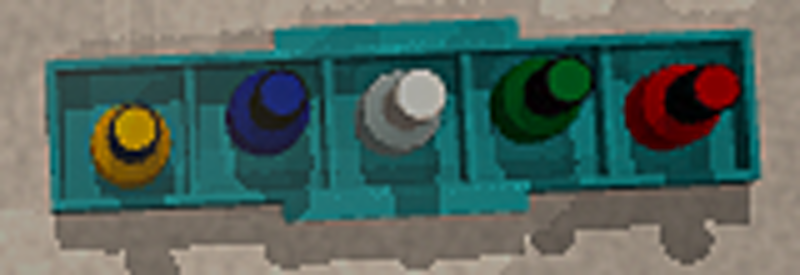

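```bash
python3 - <<'E'
from h import *
g=arm.grab_frame('top')
for n,u in [('y',(352,215.6)),('b',(382,208.4)),('w',(409.2,209.4)),('g',(438.6,206)),('r',(468.2,207.4))]: print(n,np.round(back(g,u,.087),4))
E
```

```text
y [ 0.553  -0.0515  0.087 ]
b [ 0.5651 -0.1098  0.087 ]
w [ 0.5614 -0.1619  0.087 ]
g [ 0.5661 -0.2184  0.087 ]
r [ 0.5615 -0.2746  0.087 ]
```

```bash
python3 -m handwheel '[{"grip":-1,"tx":-0.0065,"ty":-0.059,"tz":0.3,"ax":0,"ay":0,"az":0.004},{"grip":-1,"tx":-0.0065,"ty":-0.059,"tz":0.3,"ax":0,"ay":0,"az":0.004},{"grip":-1,"tx":-0.0065,"ty":-0.059,"tz":0.3,"ax":0,"ay":0,"az":0.004},{"grip":-1,"tx":-0.0065,"ty":-0.059,"tz":0.4,"ax":0,"ay":0,"az":0.004},{"grip":-1,"tx":-0.0065,"ty":-0.059,"tz":0.479,"ax":0,"ay":0,"az":0.004},{"grip":-1,"tx":-0.0065,"ty":-0.059,"tz":0.479,"ax":0,"ay":0,"az":0.004},{"grip":-1,"tx":-0.0065,"ty":-0.059,"tz":0.479,"ax":0,"ay":0,"az":0.004},{"grip":0.5,"tx":-0.0065,"ty":-0.059,"tz":0.479,"ax":0,"ay":0,"az":0.004},{"grip":1,"tx":-0.0065,"ty":-0.059,"tz":0.479,"ax":0,"ay":0,"az":0.004},{"grip":1,"tx":-0.0065,"ty":-0.059,"tz":0.479,"ax":0,"ay":0,"az":0.004}]' 20; python3 -m handwheel '[{"grip":1,"tx":0,"ty":0,"tz":0,"ax":0,"ay":0,"az":0},{"grip":1,"tx":0,"ty":0,"tz":0,"ax":0,"ay":0,"az":0},{"grip":1,"tx":0,"ty":0,"tz":0,"ax":0,"ay":0,"az":0},{"grip":1,"tx":0,"ty":0,"tz":0,"ax":0,"ay":0,"az":0},{"grip":1,"tx":0,"ty":0,"tz":0,"ax":0,"ay":0,"az":0},{"grip":1,"tx":0,"ty":0,"tz":0,"ax":0,"ay":0,"az":0}]'
```

```text
time_s: 4.78
ee_pos: [0.5624, -0.2737, 0.0525]
tool_rot: [[1.0, 0.0, 0.003], [0.0, -1.0, -0.002], [0.003, 0.002, -1.0]]
contact_force: [0.0, -0.7, -0.5]
finger_gap: 0.0741
time_s: 5.28
ee_pos: [0.5611, -0.273, 0.0502]
tool_rot: [[1.0, 0.0, -0.0], [0.0, -1.0, 0.0], [-0.0, -0.0, -1.0]]
contact_force: [0.5, -0.7, -0.1]
finger_gap: 0.0338
```

```bash
python3 -m handwheel '[{"grip":1,"tx":0,"ty":0,"tz":0,"ax":0,"ay":0,"az":0},{"grip":1,"tx":0,"ty":0,"tz":0,"ax":0,"ay":0,"az":0},{"grip":1,"tx":0,"ty":0,"tz":0,"ax":0,"ay":0,"az":0},{"grip":1,"tx":0,"ty":0,"tz":0,"ax":0,"ay":0,"az":0},{"grip":1,"tx":0,"ty":0,"tz":-0.03,"ax":0,"ay":0,"az":0},{"grip":1,"tx":0,"ty":0,"tz":-0.1,"ax":0,"ay":0,"az":0},{"grip":1,"tx":0,"ty":0,"tz":-0.19,"ax":0,"ay":0,"az":0},{"grip":1,"tx":0,"ty":0,"tz":-0.28,"ax":0,"ay":0,"az":0},{"grip":1,"tx":0,"ty":0,"tz":-0.35,"ax":0,"ay":0,"az":0},{"grip":1,"tx":0,"ty":0,"tz":-0.35,"ax":0,"ay":0,"az":0}]'
```

```text
time_s: 6.12
ee_pos: [0.5638, -0.2744, 0.1972]
tool_rot: [[1.0, 0.0, 0.008], [0.0, -1.0, -0.004], [0.008, 0.004, -1.0]]
contact_force: [1.5, 0.4, -0.1]
finger_gap: 0.0195
```

```bash
python3 -m handwheel '[{"grip":1,"tx":-0.003,"ty":-0.04,"tz":0,"ax":0,"ay":0,"az":0},{"grip":1,"tx":-0.009,"ty":-0.12,"tz":0,"ax":0,"ay":0,"az":0},{"grip":1,"tx":-0.016,"ty":-0.22,"tz":0,"ax":0,"ay":0,"az":0},{"grip":1,"tx":-0.023,"ty":-0.32,"tz":0,"ax":0,"ay":0,"az":0},{"grip":1,"tx":-0.03,"ty":-0.42,"tz":0,"ax":0,"ay":0,"az":0},{"grip":1,"tx":-0.038,"ty":-0.52,"tz":0,"ax":0,"ay":0,"az":0},{"grip":1,"tx":-0.045,"ty":-0.62,"tz":0,"ax":0,"ay":0,"az":0},{"grip":1,"tx":-0.052,"ty":-0.72,"tz":0,"ax":0,"ay":0,"az":0},{"grip":1,"tx":-0.059,"ty":-0.82,"tz":0,"ax":0,"ay":0,"az":0},{"grip":1,"tx":-0.066,"ty":-0.92,"tz":0,"ax":0,"ay":0,"az":0}]'; python3 -m handwheel '[{"grip":1,"tx":-0.007,"ty":-0.1,"tz":0,"ax":0,"ay":0,"az":0},{"grip":1,"tx":-0.014,"ty":-0.2,"tz":0,"ax":0,"ay":0,"az":0},{"grip":1,"tx":-0.022,"ty":-0.3,"tz":0,"ax":0,"ay":0,"az":0},{"grip":1,"tx":-0.029,"ty":-0.4,"tz":0,"ax":0,"ay":0,"az":0},{"grip":1,"tx":-0.035,"ty":-0.48,"tz":0,"ax":0,"ay":0,"az":0},{"grip":1,"tx":-0.038,"ty":-0.526,"tz":0,"ax":0,"ay":0,"az":0},{"grip":1,"tx":-0.038,"ty":-0.526,"tz":0,"ax":0,"ay":0,"az":0},{"grip":1,"tx":-0.038,"ty":-0.526,"tz":0,"ax":0,"ay":0,"az":0},{"grip":1,"tx":-0.038,"ty":-0.526,"tz":0.1,"ax":0,"ay":0,"az":0},{"grip":1,"tx":-0.038,"ty":-0.526,"tz":0.15,"ax":0,"ay":0,"az":0}]'
python3 - <<'E'
from h import *
f=arm.grab_frame('wrist'); g=arm.grab_frame('scene');print(arm.get_state()['ee_pos'],arm.get_state()['finger_gap'])
cv2.imwrite('pics/p1.png',np.hstack([cv2.resize(f['frame'],(400,300)),cv2.resize(g['frame'][200:470,240:560],(400,300))]))
E
```

```text
time_s: 6.95
ee_pos: [0.5331, 0.0972, 0.1896]
tool_rot: [[1.0, 0.0, -0.001], [0.0, -1.0, -0.0], [-0.001, 0.0, -1.0]]
contact_force: [1.0, 0.0, -0.4]
finger_gap: 0.019
time_s: 7.78
ee_pos: [0.5184, 0.3042, 0.128]
tool_rot: [[1.0, -0.0, -0.001], [-0.0, -1.0, -0.001], [-0.001, 0.001, -1.0]]
contact_force: [-1.9, -0.7, -1.0]
finger_gap: 0.0197
[0.51697328 0.30319617 0.12673382] 0.019745725592086087
```

View pics/p1.png

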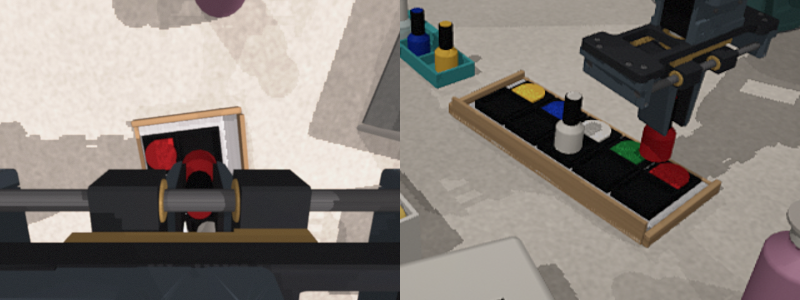

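```bash
python3 -m handwheel '[{"grip":1,"tx":0,"ty":0,"tz":0.05,"ax":0,"ay":0,"az":0},{"grip":1,"tx":0,"ty":0,"tz":0.09,"ax":0,"ay":0,"az":0},{"grip":1,"tx":0,"ty":0,"tz":0.13,"ax":0,"ay":0,"az":0},{"grip":1,"tx":0,"ty":0,"tz":0.16,"ax":0,"ay":0,"az":0},{"grip":1,"tx":0,"ty":0,"tz":0.178,"ax":0,"ay":0,"az":0},{"grip":1,"tx":0,"ty":0,"tz":0.178,"ax":0,"ay":0,"az":0},{"grip":1,"tx":0,"ty":0,"tz":0.178,"ax":0,"ay":0,"az":0},{"grip":1,"tx":0,"ty":0,"tz":0.178,"ax":0,"ay":0,"az":0}]'
```

```text
time_s: 8.55
ee_pos: [0.5198, 0.3055, 0.0599]
tool_rot: [[1.0, 0.0, 0.001], [0.0, -1.0, 0.0], [0.001, -0.0, -1.0]]
contact_force: [0.5, -0.1, -1.0]
finger_gap: 0.0194
```

```bash
python3 -m handwheel '[{"grip":1,"tx":0,"ty":0,"tz":0.002,"ax":0,"ay":0,"az":0},{"grip":0.5,"tx":0,"ty":0,"tz":0.002,"ax":0,"ay":0,"az":0},{"grip":-1,"tx":0,"ty":0,"tz":0.002,"ax":0,"ay":0,"az":0},{"grip":-1,"tx":0,"ty":0,"tz":0.002,"ax":0,"ay":0,"az":0},{"grip":-1,"tx":0,"ty":0,"tz":0.002,"ax":0,"ay":0,"az":0},{"grip":-1,"tx":0,"ty":0,"tz":0.002,"ax":0,"ay":0,"az":0},{"grip":-1,"tx":0,"ty":0,"tz":-0.08,"ax":0,"ay":0,"az":0},{"grip":-1,"tx":0,"ty":0,"tz":-0.17,"ax":0,"ay":0,"az":0},{"grip":-1,"tx":0,"ty":0,"tz":-0.26,"ax":0,"ay":0,"az":0},{"grip":-1,"tx":0,"ty":0,"tz":-0.328,"ax":0,"ay":0,"az":0}]'
python3 - <<'E'
from h import *
f=arm.grab_frame('top');print(arm.get_state()['ee_pos'],arm.get_state()['finger_gap'])
g=arm.grab_frame('scene')
cv2.imwrite('pics/p2.png',np.hstack([cv2.resize(f['frame'][170:300,150:330],(400,290)),cv2.resize(g['frame'][200:470,240:560],(400,290))]))
for c in ['scene']: print([(d['position'],d['score']) for d in arm.spot_point(c,'polish_red')[:1]], proj(g,[.519,.305,.012]))
E
```

```text
time_s: 9.38
ee_pos: [0.5198, 0.3056, 0.193]
tool_rot: [[1.0, 0.0, 0.001], [0.0, -1.0, 0.001], [0.001, -0.001, -1.0]]
contact_force: [1.0, 0.0, 0.3]
finger_gap: 0.0732
[0.52188293 0.3067746  0.1977702 ] 0.07753955584986975
[([435.1, 378.1], 0.88)] [[434.6853526  374.76549947]]
```

View pics/p2.png

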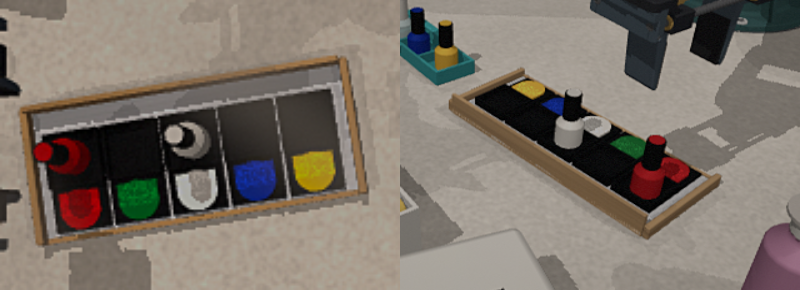

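```bash
python3 -m handwheel '[{"grip":-1,"tx":0.006,"ty":0.06,"tz":0,"ax":0,"ay":0,"az":0},{"grip":-1,"tx":0.014,"ty":0.16,"tz":0,"ax":0,"ay":0,"az":0},{"grip":-1,"tx":0.023,"ty":0.26,"tz":0,"ax":0,"ay":0,"az":0},{"grip":-1,"tx":0.032,"ty":0.36,"tz":0,"ax":0,"ay":0,"az":0},{"grip":-1,"tx":0.041,"ty":0.46,"tz":0,"ax":0,"ay":0,"az":0},{"grip":-1,"tx":0.05,"ty":0.56,"tz":0,"ax":0,"ay":0,"az":0},{"grip":-1,"tx":0.059,"ty":0.66,"tz":0,"ax":0,"ay":0,"az":0},{"grip":-1,"tx":0.068,"ty":0.76,"tz":0,"ax":0,"ay":0,"az":0},{"grip":-1,"tx":0.077,"ty":0.86,"tz":0,"ax":0,"ay":0,"az":0},{"grip":-1,"tx":0.086,"ty":0.96,"tz":0,"ax":0,"ay":0,"az":0}]'; python3 -m handwheel '[{"grip":-1,"tx":0.01,"ty":0.1,"tz":0,"ax":0,"ay":0,"az":0},{"grip":-1,"tx":0.018,"ty":0.2,"tz":0,"ax":0,"ay":0,"az":0},{"grip":-1,"tx":0.027,"ty":0.3,"tz":0,"ax":0,"ay":0,"az":0},{"grip":-1,"tx":0.0305,"ty":0.345,"tz":0,"ax":0,"ay":0,"az":0},{"grip":-1,"tx":0.0305,"ty":0.345,"tz":0,"ax":0,"ay":0,"az":0},{"grip":-1,"tx":0.0305,"ty":0.345,"tz":0.1,"ax":0,"ay":0,"az":0},{"grip":-1,"tx":0.0305,"ty":0.345,"tz":0.2,"ax":0,"ay":0,"az":0},{"grip":-1,"tx":0.0305,"ty":0.345,"tz":0.29,"ax":0,"ay":0,"az":0},{"grip":-1,"tx":0.0305,"ty":0.345,"tz":0.35,"ax":0,"ay":0,"az":0},{"grip":-1,"tx":0.0305,"ty":0.345,"tz":0.35,"ax":0,"ay":0,"az":0}]'
```

```text
time_s: 10.37
ee_pos: [0.553, -0.0805, 0.1889]
tool_rot: [[1.0, 0.0, -0.002], [0.0, -1.0, 0.0], [-0.002, -0.0, -1.0]]
contact_force: [0.1, 0.0, -0.5]
finger_gap: 0.0914
time_s: 11.2
ee_pos: [0.5623, -0.2144, 0.0444]
tool_rot: [[1.0, 0.001, -0.008], [0.001, -1.0, 0.004], [-0.008, -0.004, -1.0]]
contact_force: [-1.1, 0.6, -0.9]
finger_gap: 0.0915
```

```bash
python3 -m handwheel '[{"grip":1,"tx":0,"ty":0,"tz":0,"ax":0,"ay":0,"az":0},{"grip":1,"tx":0,"ty":0,"tz":0,"ax":0,"ay":0,"az":0},{"grip":1,"tx":0,"ty":0,"tz":0,"ax":0,"ay":0,"az":0},{"grip":1,"tx":0,"ty":0,"tz":0,"ax":0,"ay":0,"az":0},{"grip":1,"tx":0,"ty":0,"tz":0,"ax":0,"ay":0,"az":0},{"grip":1,"tx":0,"ty":0,"tz":0,"ax":0,"ay":0,"az":0},{"grip":1,"tx":0,"ty":0,"tz":0,"ax":0,"ay":0,"az":0},{"grip":1,"tx":0,"ty":0,"tz":0,"ax":0,"ay":0,"az":0},{"grip":1,"tx":0,"ty":0,"tz":0,"ax":0,"ay":0,"az":0},{"grip":1,"tx":0,"ty":0,"tz":0,"ax":0,"ay":0,"az":0}]'
```

```text
time_s: 12.03
ee_pos: [0.5661, -0.2166, 0.0502]
tool_rot: [[1.0, 0.0, -0.0], [0.0, -1.0, 0.0], [-0.0, -0.0, -1.0]]
contact_force: [-0.3, -0.8, 0.7]
finger_gap: 0.0275
```

```bash
python3 -m handwheel '[{"grip":1,"tx":0,"ty":0,"tz":0,"ax":0,"ay":0,"az":0},{"grip":1,"tx":0,"ty":0,"tz":0,"ax":0,"ay":0,"az":0},{"grip":1,"tx":0,"ty":0,"tz":0,"ax":0,"ay":0,"az":0},{"grip":1,"tx":0,"ty":0,"tz":0,"ax":0,"ay":0,"az":0},{"grip":1,"tx":0,"ty":0,"tz":-0.03,"ax":0,"ay":0,"az":0},{"grip":1,"tx":0,"ty":0,"tz":-0.1,"ax":0,"ay":0,"az":0},{"grip":1,"tx":0,"ty":0,"tz":-0.19,"ax":0,"ay":0,"az":0},{"grip":1,"tx":0,"ty":0,"tz":-0.28,"ax":0,"ay":0,"az":0},{"grip":1,"tx":0,"ty":0,"tz":-0.35,"ax":0,"ay":0,"az":0},{"grip":1,"tx":0,"ty":0,"tz":-0.35,"ax":0,"ay":0,"az":0}]'; python3 -m handwheel '[{"grip":1,"tx":-0.003,"ty":-0.04,"tz":0,"ax":0,"ay":0,"az":0},{"grip":1,"tx":-0.01,"ty":-0.12,"tz":0,"ax":0,"ay":0,"az":0},{"grip":1,"tx":-0.018,"ty":-0.22,"tz":0,"ax":0,"ay":0,"az":0},{"grip":1,"tx":-0.027,"ty":-0.32,"tz":0,"ax":0,"ay":0,"az":0},{"grip":1,"tx":-0.036,"ty":-0.42,"tz":0,"ax":0,"ay":0,"az":0},{"grip":1,"tx":-0.044,"ty":-0.52,"tz":0,"ax":0,"ay":0,"az":0},{"grip":1,"tx":-0.052,"ty":-0.62,"tz":0,"ax":0,"ay":0,"az":0},{"grip":1,"tx":-0.061,"ty":-0.72,"tz":0,"ax":0,"ay":0,"az":0},{"grip":1,"tx":-0.07,"ty":-0.82,"tz":0,"ax":0,"ay":0,"az":0},{"grip":1,"tx":-0.078,"ty":-0.92,"tz":0,"ax":0,"ay":0,"az":0}]'; python3 -m handwheel '[{"grip":1,"tx":-0.009,"ty":-0.1,"tz":0,"ax":0,"ay":0,"az":0},{"grip":1,"tx":-0.016,"ty":-0.19,"tz":0,"ax":0,"ay":0,"az":0},{"grip":1,"tx":-0.021,"ty":-0.246,"tz":0,"ax":0,"ay":0,"az":0},{"grip":1,"tx":-0.021,"ty":-0.246,"tz":0,"ax":0,"ay":0,"az":0},{"grip":1,"tx":-0.021,"ty":-0.246,"tz":0,"ax":0,"ay":0,"az":0},{"grip":1,"tx":-0.021,"ty":-0.246,"tz":0,"ax":0,"ay":0,"az":0},{"grip":1,"tx":-0.021,"ty":-0.246,"tz":0.08,"ax":0,"ay":0,"az":0},{"grip":1,"tx":-0.021,"ty":-0.246,"tz":0.15,"ax":0,"ay":0,"az":0},{"grip":1,"tx":-0.021,"ty":-0.246,"tz":0.15,"ax":0,"ay":0,"az":0},{"grip":1,"tx":-0.021,"ty":-0.246,"tz":0.15,"ax":0,"ay":0,"az":0}]'
```

```text
time_s: 12.87
ee_pos: [0.5689, -0.2177, 0.1971]
tool_rot: [[1.0, 0.0, 0.008], [0.0, -1.0, -0.003], [0.008, 0.003, -1.0]]
contact_force: [0.8, -0.7, 0.9]
finger_gap: 0.0196
time_s: 13.7
ee_pos: [0.5332, 0.1537, 0.1897]
tool_rot: [[1.0, 0.0, -0.001], [0.0, -1.0, -0.0], [-0.001, 0.0, -1.0]]
contact_force: [0.6, -0.6, 0.1]
finger_gap: 0.0196
time_s: 14.53
ee_pos: [0.5256, 0.2485, 0.1295]
tool_rot: [[1.0, -0.001, -0.003], [-0.001, -1.0, -0.001], [-0.003, 0.001, -1.0]]
contact_force: [-0.1, 0.8, 1.1]
finger_gap: 0.0193
```

Lower, settle, release, rise.

```bash
python3 -m handwheel '[{"grip":1,"tx":0,"ty":0,"tz":0.05,"ax":0,"ay":0,"az":0},{"grip":1,"tx":0,"ty":0,"tz":0.09,"ax":0,"ay":0,"az":0},{"grip":1,"tx":0,"ty":0,"tz":0.13,"ax":0,"ay":0,"az":0},{"grip":1,"tx":0,"ty":0,"tz":0.16,"ax":0,"ay":0,"az":0},{"grip":1,"tx":0,"ty":0,"tz":0.178,"ax":0,"ay":0,"az":0},{"grip":1,"tx":0,"ty":0,"tz":0.178,"ax":0,"ay":0,"az":0},{"grip":1,"tx":0,"ty":0,"tz":0.178,"ax":0,"ay":0,"az":0},{"grip":1,"tx":0,"ty":0,"tz":0.178,"ax":0,"ay":0,"az":0}]'; python3 -m handwheel '[{"grip":1,"tx":0,"ty":0,"tz":0.002,"ax":0,"ay":0,"az":0},{"grip":0.5,"tx":0,"ty":0,"tz":0.002,"ax":0,"ay":0,"az":0},{"grip":-1,"tx":0,"ty":0,"tz":0.002,"ax":0,"ay":0,"az":0},{"grip":-1,"tx":0,"ty":0,"tz":0.002,"ax":0,"ay":0,"az":0},{"grip":-1,"tx":0,"ty":0,"tz":0.002,"ax":0,"ay":0,"az":0},{"grip":-1,"tx":0,"ty":0,"tz":0.002,"ax":0,"ay":0,"az":0},{"grip":-1,"tx":0,"ty":0,"tz":-0.08,"ax":0,"ay":0,"az":0},{"grip":-1,"tx":0,"ty":0,"tz":-0.17,"ax":0,"ay":0,"az":0},{"grip":-1,"tx":0,"ty":0,"tz":-0.26,"ax":0,"ay":0,"az":0},{"grip":-1,"tx":0,"ty":0,"tz":-0.328,"ax":0,"ay":0,"az":0}]'
```

```text
time_s: 15.2
ee_pos: [0.5271, 0.25, 0.06]
tool_rot: [[1.0, 0.0, 0.001], [0.0, -1.0, 0.0], [0.001, -0.0, -1.0]]
contact_force: [0.5, 0.5, -0.7]
finger_gap: 0.0192
time_s: 16.03
ee_pos: [0.5268, 0.25, 0.1929]
tool_rot: [[1.0, 0.0, 0.001], [0.0, -1.0, 0.001], [0.001, -0.001, -1.0]]
contact_force: [1.3, -0.4, 1.2]
finger_gap: 0.073
```

```bash
python3 -m handwheel '[{"grip":-1,"tx":0.006,"ty":0.06,"tz":0,"ax":0,"ay":0,"az":0},{"grip":-1,"tx":0.016,"ty":0.16,"tz":0,"ax":0,"ay":0,"az":0},{"grip":-1,"tx":0.027,"ty":0.26,"tz":0,"ax":0,"ay":0,"az":0},{"grip":-1,"tx":0.038,"ty":0.36,"tz":0,"ax":0,"ay":0,"az":0},{"grip":-1,"tx":0.049,"ty":0.46,"tz":0,"ax":0,"ay":0,"az":0},{"grip":-1,"tx":0.06,"ty":0.56,"tz":0,"ax":0,"ay":0,"az":0},{"grip":-1,"tx":0.071,"ty":0.66,"tz":0,"ax":0,"ay":0,"az":0},{"grip":-1,"tx":0.082,"ty":0.76,"tz":0,"ax":0,"ay":0,"az":0},{"grip":-1,"tx":0.093,"ty":0.86,"tz":0,"ax":0,"ay":0,"az":0},{"grip":-1,"tx":0.0965,"ty":0.8925,"tz":0,"ax":0,"ay":0,"az":0}]'; python3 -m handwheel '[{"grip":-1,"tx":0,"ty":0,"tz":0,"ax":0,"ay":0,"az":0},{"grip":-1,"tx":0,"ty":0,"tz":0,"ax":0,"ay":0,"az":0},{"grip":-1,"tx":0,"ty":0,"tz":0.1,"ax":0,"ay":0,"az":0},{"grip":-1,"tx":0,"ty":0,"tz":0.2,"ax":0,"ay":0,"az":0},{"grip":-1,"tx":0,"ty":0,"tz":0.29,"ax":0,"ay":0,"az":0},{"grip":-1,"tx":0,"ty":0,"tz":0.35,"ax":0,"ay":0,"az":0},{"grip":-1,"tx":0,"ty":0,"tz":0.35,"ax":0,"ay":0,"az":0},{"grip":1,"tx":0,"ty":0,"tz":0.35,"ax":0,"ay":0,"az":0},{"grip":1,"tx":0,"ty":0,"tz":0.35,"ax":0,"ay":0,"az":0},{"grip":1,"tx":0,"ty":0,"tz":0.35,"ax":0,"ay":0,"az":0}]'
python3 -m handwheel '[{"grip":1,"tx":0,"ty":0,"tz":0,"ax":0,"ay":0,"az":0},{"grip":1,"tx":0,"ty":0,"tz":0,"ax":0,"ay":0,"az":0},{"grip":1,"tx":0,"ty":0,"tz":0,"ax":0,"ay":0,"az":0},{"grip":1,"tx":0,"ty":0,"tz":0,"ax":0,"ay":0,"az":0},{"grip":1,"tx":0,"ty":0,"tz":0,"ax":0,"ay":0,"az":0},{"grip":1,"tx":0,"ty":0,"tz":0,"ax":0,"ay":0,"az":0},{"grip":1,"tx":0,"ty":0,"tz":0,"ax":0,"ay":0,"az":0},{"grip":1,"tx":0,"ty":0,"tz":0,"ax":0,"ay":0,"az":0},{"grip":1,"tx":0,"ty":0,"tz":0,"ax":0,"ay":0,"az":0},{"grip":1,"tx":0,"ty":0,"tz":0,"ax":0,"ay":0,"az":0}]'
```

```text
time_s: 16.87
ee_pos: [0.5655, -0.1114, 0.1905]
tool_rot: [[1.0, -0.002, 0.001], [-0.002, -1.0, -0.001], [0.001, 0.001, -1.0]]
contact_force: [-0.2, 1.3, -0.2]
finger_gap: 0.0913
time_s: 17.7
ee_pos: [0.5664, -0.1069, 0.0522]
tool_rot: [[1.0, 0.001, 0.003], [0.001, -1.0, -0.001], [0.003, 0.001, -1.0]]
contact_force: [0.6, 0.6, 0.3]
finger_gap: 0.0741
time_s: 18.53
ee_pos: [0.565, -0.1072, 0.0501]
tool_rot: [[1.0, 0.0, -0.0], [0.0, -1.0, 0.0], [-0.0, -0.0, -1.0]]
contact_force: [-0.1, -0.4, -1.6]
finger_gap: 0.0191
```

```bash
python3 -m handwheel '[{"grip":1,"tx":0,"ty":0,"tz":0,"ax":0,"ay":0,"az":0},{"grip":1,"tx":0,"ty":0,"tz":-0.03,"ax":0,"ay":0,"az":0},{"grip":1,"tx":0,"ty":0,"tz":-0.1,"ax":0,"ay":0,"az":0},{"grip":1,"tx":0,"ty":0,"tz":-0.19,"ax":0,"ay":0,"az":0},{"grip":1,"tx":0,"ty":0,"tz":-0.28,"ax":0,"ay":0,"az":0},{"grip":1,"tx":0,"ty":0,"tz":-0.35,"ax":0,"ay":0,"az":0},{"grip":1,"tx":0,"ty":0,"tz":-0.35,"ax":0,"ay":0,"az":0}]'; python3 -m handwheel '[{"grip":1,"tx":-0.004,"ty":-0.04,"tz":0,"ax":0,"ay":0,"az":0},{"grip":1,"tx":-0.012,"ty":-0.12,"tz":0,"ax":0,"ay":0,"az":0},{"grip":1,"tx":-0.022,"ty":-0.22,"tz":0,"ax":0,"ay":0,"az":0},{"grip":1,"tx":-0.032,"ty":-0.32,"tz":0,"ax":0,"ay":0,"az":0},{"grip":1,"tx":-0.042,"ty":-0.42,"tz":0,"ax":0,"ay":0,"az":0},{"grip":1,"tx":-0.052,"ty":-0.51,"tz":0,"ax":0,"ay":0,"az":0},{"grip":1,"tx":-0.059,"ty":-0.58,"tz":0,"ax":0,"ay":0,"az":0},{"grip":1,"tx":-0.0625,"ty":-0.615,"tz":0,"ax":0,"ay":0,"az":0},{"grip":1,"tx":-0.0625,"ty":-0.615,"tz":0,"ax":0,"ay":0,"az":0},{"grip":1,"tx":-0.0625,"ty":-0.615,"tz":0,"ax":0,"ay":0,"az":0}]'; python3 -m handwheel '[{"grip":1,"tx":0,"ty":0,"tz":0.08,"ax":0,"ay":0,"az":0},{"grip":1,"tx":0,"ty":0,"tz":0.15,"ax":0,"ay":0,"az":0},{"grip":1,"tx":0,"ty":0,"tz":0.2,"ax":0,"ay":0,"az":0},{"grip":1,"tx":0,"ty":0,"tz":0.24,"ax":0,"ay":0,"az":0},{"grip":1,"tx":0,"ty":0,"tz":0.28,"ax":0,"ay":0,"az":0},{"grip":1,"tx":0,"ty":0,"tz":0.31,"ax":0,"ay":0,"az":0},{"grip":1,"tx":0,"ty":0,"tz":0.329,"ax":0,"ay":0,"az":0},{"grip":1,"tx":0,"ty":0,"tz":0.329,"ax":0,"ay":0,"az":0},{"grip":1,"tx":0,"ty":0,"tz":0.329,"ax":0,"ay":0,"az":0},{"grip":1,"tx":0,"ty":0,"tz":0.329,"ax":0,"ay":0,"az":0}]'
```

```text
time_s: 19.12
ee_pos: [0.5679, -0.1078, 0.1969]
tool_rot: [[1.0, 0.0, 0.008], [0.0, -1.0, -0.002], [0.008, 0.002, -1.0]]
contact_force: [0.7, -0.2, 0.9]
finger_gap: 0.0196
time_s: 19.95
ee_pos: [0.5397, 0.1391, 0.1902]
tool_rot: [[1.0, 0.002, -0.0], [0.002, -1.0, -0.0], [-0.0, 0.0, -1.0]]
contact_force: [-0.0, 0.3, -0.5]
finger_gap: 0.0192
time_s: 20.78
ee_pos: [0.5404, 0.1385, 0.059]
tool_rot: [[1.0, -0.0, 0.001], [-0.0, -1.0, 0.0], [0.001, -0.0, -1.0]]
contact_force: [0.7, -0.3, -0.9]
finger_gap: 0.0195
```

```bash
python3 -m handwheel '[{"grip":1,"tx":0,"ty":0,"tz":0.002,"ax":0,"ay":0,"az":0},{"grip":0.5,"tx":0,"ty":0,"tz":0.002,"ax":0,"ay":0,"az":0},{"grip":-1,"tx":0,"ty":0,"tz":0.002,"ax":0,"ay":0,"az":0},{"grip":-1,"tx":0,"ty":0,"tz":0.002,"ax":0,"ay":0,"az":0},{"grip":-1,"tx":0,"ty":0,"tz":0.002,"ax":0,"ay":0,"az":0},{"grip":-1,"tx":0,"ty":0,"tz":0.002,"ax":0,"ay":0,"az":0},{"grip":-1,"tx":0,"ty":0,"tz":-0.08,"ax":0,"ay":0,"az":0},{"grip":-1,"tx":0,"ty":0,"tz":-0.17,"ax":0,"ay":0,"az":0},{"grip":-1,"tx":0,"ty":0,"tz":-0.26,"ax":0,"ay":0,"az":0},{"grip":-1,"tx":0,"ty":0,"tz":-0.329,"ax":0,"ay":0,"az":0}]'
```

```text
time_s: 21.62
ee_pos: [0.5404, 0.1389, 0.1929]
tool_rot: [[1.0, 0.0, 0.001], [0.0, -1.0, 0.0], [0.001, -0.0, -1.0]]
contact_force: [1.0, 0.7, 0.6]
finger_gap: 0.0731
```

```bash
python3 -m handwheel '[{"grip":-1,"tx":0.007,"ty":0.1,"tz":0,"ax":0,"ay":0,"az":0},{"grip":-1,"tx":0.014,"ty":0.2,"tz":0,"ax":0,"ay":0,"az":0},{"grip":-1,"tx":0.021,"ty":0.3,"tz":0,"ax":0,"ay":0,"az":0},{"grip":-1,"tx":0.028,"ty":0.4,"tz":0,"ax":0,"ay":0,"az":0},{"grip":-1,"tx":0.0325,"ty":0.4725,"tz":0,"ax":0,"ay":0,"az":0},{"grip":-1,"tx":0.0325,"ty":0.4725,"tz":0,"ax":0,"ay":0,"az":0},{"grip":-1,"tx":0.0325,"ty":0.4725,"tz":0,"ax":0,"ay":0,"az":0}]'; python3 -m handwheel '[{"grip":-1,"tx":0,"ty":0,"tz":0,"ax":0,"ay":0,"az":0},{"grip":-1,"tx":0,"ty":0,"tz":0,"ax":0,"ay":0,"az":0},{"grip":-1,"tx":0,"ty":0,"tz":0.1,"ax":0,"ay":0,"az":0},{"grip":-1,"tx":0,"ty":0,"tz":0.2,"ax":0,"ay":0,"az":0},{"grip":-1,"tx":0,"ty":0,"tz":0.29,"ax":0,"ay":0,"az":0},{"grip":-1,"tx":0,"ty":0,"tz":0.35,"ax":0,"ay":0,"az":0},{"grip":-1,"tx":0,"ty":0,"tz":0.35,"ax":0,"ay":0,"az":0},{"grip":1,"tx":0,"ty":0,"tz":0.35,"ax":0,"ay":0,"az":0},{"grip":1,"tx":0,"ty":0,"tz":0.35,"ax":0,"ay":0,"az":0},{"grip":1,"tx":0,"ty":0,"tz":0.35,"ax":0,"ay":0,"az":0}]'
python3 -m handwheel '[{"grip":1,"tx":0,"ty":0,"tz":0,"ax":0,"ay":0,"az":0},{"grip":1,"tx":0,"ty":0,"tz":0,"ax":0,"ay":0,"az":0},{"grip":1,"tx":0,"ty":0,"tz":0,"ax":0,"ay":0,"az":0},{"grip":1,"tx":0,"ty":0,"tz":0,"ax":0,"ay":0,"az":0},{"grip":1,"tx":0,"ty":0,"tz":0,"ax":0,"ay":0,"az":0},{"grip":1,"tx":0,"ty":0,"tz":0,"ax":0,"ay":0,"az":0},{"grip":1,"tx":0,"ty":0,"tz":0,"ax":0,"ay":0,"az":0},{"grip":1,"tx":0,"ty":0,"tz":0,"ax":0,"ay":0,"az":0},{"grip":1,"tx":0,"ty":0,"tz":0,"ax":0,"ay":0,"az":0},{"grip":1,"tx":0,"ty":0,"tz":0,"ax":0,"ay":0,"az":0}]'
```

```text
time_s: 22.2
ee_pos: [0.5531, -0.0514, 0.1902]
tool_rot: [[1.0, -0.002, 0.0], [-0.002, -1.0, 0.0], [0.0, -0.0, -1.0]]
contact_force: [0.3, 0.7, -0.5]
finger_gap: 0.0909
time_s: 23.03
ee_pos: [0.5544, -0.05, 0.0522]
tool_rot: [[1.0, 0.001, 0.003], [0.001, -1.0, -0.0], [0.003, 0.0, -1.0]]
contact_force: [-0.7, 0.6, 0.4]
finger_gap: 0.0739
time_s: 23.87
ee_pos: [0.553, -0.0502, 0.0501]
tool_rot: [[1.0, 0.0, -0.0], [0.0, -1.0, 0.0], [-0.0, -0.0, -1.0]]
contact_force: [0.5, 0.8, -0.9]
finger_gap: 0.0191
```

```bash
python3 -m handwheel '[{"grip":1,"tx":0,"ty":0,"tz":0,"ax":0,"ay":0,"az":0},{"grip":1,"tx":0,"ty":0,"tz":-0.03,"ax":0,"ay":0,"az":0},{"grip":1,"tx":0,"ty":0,"tz":-0.1,"ax":0,"ay":0,"az":0},{"grip":1,"tx":0,"ty":0,"tz":-0.19,"ax":0,"ay":0,"az":0},{"grip":1,"tx":0,"ty":0,"tz":-0.28,"ax":0,"ay":0,"az":0},{"grip":1,"tx":0,"ty":0,"tz":-0.35,"ax":0,"ay":0,"az":0},{"grip":1,"tx":0,"ty":0,"tz":-0.35,"ax":0,"ay":0,"az":0}]'; python3 -m handwheel '[{"grip":1,"tx":-0.002,"ty":-0.04,"tz":0,"ax":0,"ay":0,"az":0},{"grip":1,"tx":-0.006,"ty":-0.12,"tz":0,"ax":0,"ay":0,"az":0},{"grip":1,"tx":-0.009,"ty":-0.2,"tz":0,"ax":0,"ay":0,"az":0},{"grip":1,"tx":-0.013,"ty":-0.28,"tz":0,"ax":0,"ay":0,"az":0},{"grip":1,"tx":-0.015,"ty":-0.334,"tz":0,"ax":0,"ay":0,"az":0},{"grip":1,"tx":-0.015,"ty":-0.334,"tz":0,"ax":0,"ay":0,"az":0},{"grip":1,"tx":-0.015,"ty":-0.334,"tz":0,"ax":0,"ay":0,"az":0},{"grip":1,"tx":-0.015,"ty":-0.334,"tz":0,"ax":0,"ay":0,"az":0}]'; python3 -m handwheel '[{"grip":1,"tx":0,"ty":0,"tz":0.08,"ax":0,"ay":0,"az":0},{"grip":1,"tx":0,"ty":0,"tz":0.15,"ax":0,"ay":0,"az":0},{"grip":1,"tx":0,"ty":0,"tz":0.2,"ax":0,"ay":0,"az":0},{"grip":1,"tx":0,"ty":0,"tz":0.24,"ax":0,"ay":0,"az":0},{"grip":1,"tx":0,"ty":0,"tz":0.28,"ax":0,"ay":0,"az":0},{"grip":1,"tx":0,"ty":0,"tz":0.31,"ax":0,"ay":0,"az":0},{"grip":1,"tx":0,"ty":0,"tz":0.329,"ax":0,"ay":0,"az":0},{"grip":1,"tx":0,"ty":0,"tz":0.329,"ax":0,"ay":0,"az":0},{"grip":1,"tx":0,"ty":0,"tz":0.329,"ax":0,"ay":0,"az":0},{"grip":1,"tx":0,"ty":0,"tz":0.329,"ax":0,"ay":0,"az":0}]'
```

```text
time_s: 24.45
ee_pos: [0.556, -0.0506, 0.1968]
tool_rot: [[1.0, 0.0, 0.008], [0.0, -1.0, -0.001], [0.008, 0.001, -1.0]]
contact_force: [1.6, 0.5, 0.7]
finger_gap: 0.0192
time_s: 25.12
ee_pos: [0.5469, 0.0831, 0.1902]
tool_rot: [[1.0, 0.001, -0.0], [0.001, -1.0, -0.0], [-0.0, 0.0, -1.0]]
contact_force: [0.2, -0.5, -1.4]
finger_gap: 0.0195
time_s: 25.95
ee_pos: [0.5474, 0.0831, 0.059]
tool_rot: [[1.0, -0.0, 0.001], [-0.0, -1.0, 0.0], [0.001, -0.0, -1.0]]
contact_force: [0.0, 0.7, -0.2]
finger_gap: 0.0197
```

```bash
python3 -m handwheel '[{"grip":1,"tx":0,"ty":0,"tz":0.002,"ax":0,"ay":0,"az":0},{"grip":0.5,"tx":0,"ty":0,"tz":0.002,"ax":0,"ay":0,"az":0},{"grip":-1,"tx":0,"ty":0,"tz":0.002,"ax":0,"ay":0,"az":0},{"grip":-1,"tx":0,"ty":0,"tz":0.002,"ax":0,"ay":0,"az":0},{"grip":-1,"tx":0,"ty":0,"tz":0.002,"ax":0,"ay":0,"az":0},{"grip":-1,"tx":0,"ty":0,"tz":0.002,"ax":0,"ay":0,"az":0},{"grip":-1,"tx":0,"ty":0,"tz":-0.08,"ax":0,"ay":0,"az":0},{"grip":-1,"tx":0,"ty":0,"tz":-0.17,"ax":0,"ay":0,"az":0},{"grip":-1,"tx":0,"ty":0,"tz":-0.26,"ax":0,"ay":0,"az":0},{"grip":-1,"tx":0,"ty":0,"tz":-0.329,"ax":0,"ay":0,"az":0}]'; python3 -m handwheel '[{"grip":-1,"tx":0,"ty":0.1,"tz":0,"ax":0,"ay":0,"az":0},{"grip":-1,"tx":0,"ty":0.2,"tz":0,"ax":0,"ay":0,"az":0},{"grip":-1,"tx":0,"ty":0.3,"tz":0,"ax":0,"ay":0,"az":0},{"grip":-1,"tx":0,"ty":0.4,"tz":0,"ax":0,"ay":0,"az":0},{"grip":-1,"tx":0,"ty":0.5,"tz":0,"ax":0,"ay":0,"az":0},{"grip":-1,"tx":0,"ty":0.6,"tz":0,"ax":0,"ay":0,"az":0},{"grip":-1,"tx":0,"ty":0.7,"tz":0,"ax":0,"ay":0,"az":0},{"grip":-1,"tx":0,"ty":0.8,"tz":0,"ax":0,"ay":0,"az":0},{"grip":-1,"tx":0,"ty":0.8,"tz":0,"ax":0,"ay":0,"az":0},{"grip":-1,"tx":0,"ty":0.8,"tz":0,"ax":0,"ay":0,"az":0}]'
python3 - <<'E'
from h import *
f=arm.grab_frame('top');g=arm.grab_frame('scene')
a=f['frame'][185:295,150:330].copy()
H=dict(red=(.5195,.3055),green=(.5265,.250),white=(.5334,.1945),blue=(.540,.139),yellow=(.547,.0835))
for n,(x,y) in H.items():
    for F,c in ((f,'top'),(g,'scene')):
        d=arm.spot_point(c,'polish_'+n)[:1]
        print(n,c,[(np.round(back(F,k['position'],.012)[:2]-[x,y],4),round(k['score'],2)) for k in d])
b=g['frame'][200:450,190:510]
cv2.imwrite('pics/p3.png',np.vstack([cv2.resize(a,(540,330)),cv2.resize(b,(540,422))])[:,:] if 0 else np.hstack([cv2.resize(a,(400,244)),cv2.resize(b,(400,312))[34:278]]) )
cv2.imwrite('pics/p4.png',cv2.resize(a,(800,489),interpolation=2))
E
```

```text
time_s: 26.78
ee_pos: [0.5474, 0.0835, 0.1929]
tool_rot: [[1.0, 0.0, 0.001], [0.0, -1.0, 0.0], [0.001, -0.0, -1.0]]
contact_force: [0.5, 0.3, 0.9]
finger_gap: 0.0733
time_s: 27.62
ee_pos: [0.5468, -0.2383, 0.19]
tool_rot: [[1.0, -0.003, -0.0], [-0.003, -1.0, 0.0], [-0.0, -0.0, -1.0]]
contact_force: [-1.2, 0.9, -0.1]
finger_gap: 0.0915
red top [(array([-0.0003, -0.0023]), 0.52)]
red scene [(array([-0.0002,  0.0015]), 0.73)]
green top [(array([ 0.0032, -0.0118]), 0.7)]
green scene [(array([-0.0006, -0.0034]), 0.93)]
white top [(array([-0.0034, -0.0125]), 0.67)]
white scene [(array([-0.0055, -0.0104]), 0.55)]
blue top [(array([-0.0013, -0.0024]), 0.52)]
blue scene [(array([-0.0025,  0.0026]), 0.63)]
yellow top [(array([0.0002, 0.0035]), 0.58)]
yellow scene [(array([0.0031, 0.0096]), 0.55)]
```

View pics/p3.png

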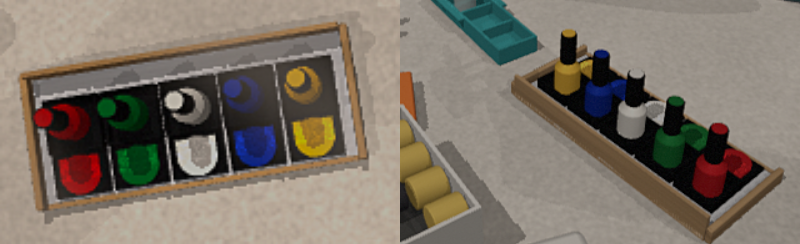

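View pics/p4.png

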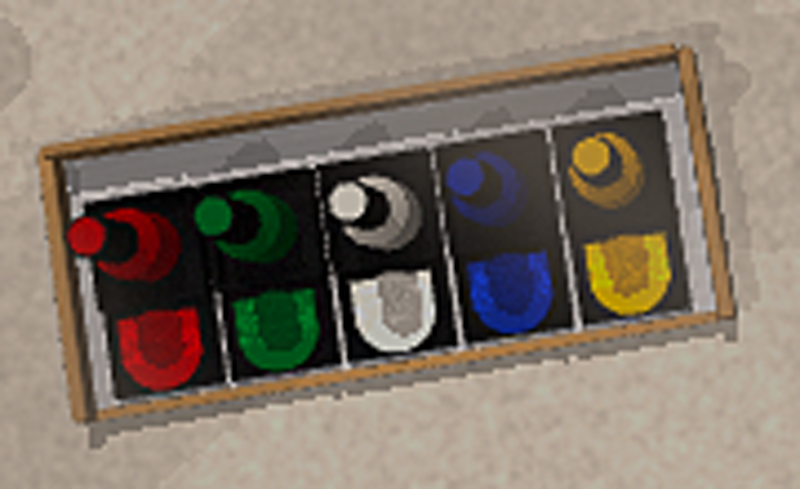

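```bash
python3 - <<'E'
from h import *
g=arm.grab_frame('scene');o=cv2.imread('pics/scene0.png')
for n in ['top_coat','polish_white']: print(n,[(np.round(k['position'],1),round(k['score'],2)) for k in arm.spot_point('scene',n)[:1]])
t=cv2.cvtColor(o,6)[278:345,358:392]; r=cv2.matchTemplate(cv2.cvtColor(g['frame'],6)[260:365,340:410],t,5); print('white shift',np.array(cv2.minMaxLoc(r)[3])-[18,18],r.max())
t=cv2.cvtColor(o,6)[192:245,234:252]; r=cv2.matchTemplate(cv2.cvtColor(g['frame'],6)[180:257,222:264],t,5); print('coat shift',np.array(cv2.minMaxLoc(r)[3])-[12,12],r.max())
f=g
for n,(x,y) in dict(red=(.5195,.3055),green=(.5265,.250),blue=(.540,.139),yellow=(.547,.0835)).items():
    for z,c in ((.012,(255,0,255)),(.095,(255,255,0))): cv2.circle(g['frame'],tuple(int(round(v)) for v in proj(g,[x,y,z])[0]),1,c,-1)
cv2.imwrite('pics/p5.png',cv2.resize(g['frame'][170:410,190:510],(800,600)))
E
```

```text
top_coat [(array([244.7, 236.9]), 0.7)]
polish_white [(array([372.4, 327.8]), 0.97)]
white shift [0 0] 0.9940968
coat shift [0 0] 0.85809386
```

View pics/p5.png

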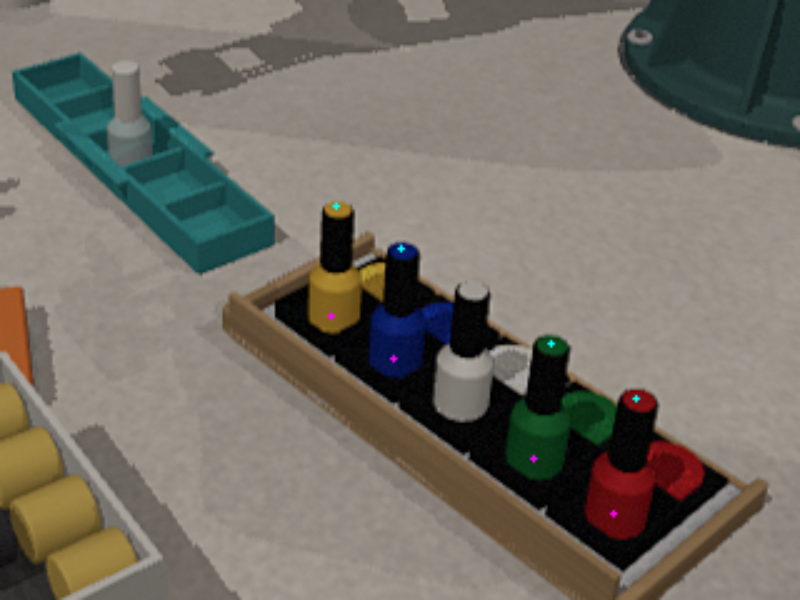

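All four polishes stand down and upright where I planned them. The top coat and the white polish have not moved.

```bash
python3 -c "
from bench import arm; print(arm.finish_job())"
```

```text
the job is handed in; nothing more can be done
None
```

I moved the red, green, blue and yellow polishes one by one from the tray into the holders of their own colour, let go of each and drew the arm clear. I then handed the job in at about 28 s, well inside the 112 s limit; no verdict was reported.

- **Placing:** in the last pictures all four stand upright in the wells. The final lowering height was right for the well floor, and the measured forces stayed under about 2 N. Cap and base marks drawn at the planned positions agree with the bottles in the last scene picture to a few mm.
- **Untouched bottles:** the scene-camera match found no shift of the white polish or the top coat since the start. The top-coat match was weaker (0.86, against 0.99 for the white).
- **Disagreements:**
    - The network's base points were mostly within 4 mm of plan. Green was about 12 mm off in the top view (3 mm in the scene view), and yellow about 10 mm off in the scene view (3.5 mm in the top view).
    - It also put the white polish 12–13 mm off its well centre in both views, though the pictures show that bottle in its holder and it had not moved. I took these as network errors.
    - I did not measure the well centres any better than the fit, which looked good to 1–2 mm.

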